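Feed a carton into the reader lane

TASK

Slide the flat cardboard carton along the counter, straight in through the open mouth of the reader's feed lane and on between its two low guide rails until it stands squarely against the steel end stop, without the carton or the robot ever touching either rail. Only push it with the fingers: it must not be picked up or tipped, and the other things on the counter stay where they are. Leave it there and take the hand away.

Things in the scene. Friction and masses are not known exactly. Their poses are not given: they have to be found in the camera images.
- carton: flat cardboard carton, white paper tape along its top: 110 mm long (x), 100 mm wide (y), 50 mm tall, 0.25 to 0.5 kg, loose. Stands on the counter before the lane's mouth, somewhat crooked and to one side, a 100 mm face (+x) towards the lane. Origin: centre of its underside; z up.
- lane: fixed feed lane: two parallel rails, then the stop. 118 mm wide inside: 9 mm spare each side of a straight, centred carton. No floor plate: the carton slides on the counter. Origin: on the counter, middle of the open mouth; x from the mouth along the lane to the stop, y left seen that way, z up. Carton fully home: its origin at x = 145 mm, y = 0 here.
- stop (a point): middle of the near face of the steel end stop, 200 mm along the lane from the mouth, on the counter. The stop is 118 mm wide, 30 mm tall; right behind it stands the white reader unit, 100 mm long, 146 mm wide, 64 mm tall. All fixed.
- rail_left: left guide rail, an aluminium bar 200 mm long, 12 mm thick, only 15 mm tall, so that fingers pushing the carton higher up pass over it. Origin: on the counter at its mouth end, mid thickness (y = +65 mm of the lane); x along the rail. Must not be touched.
- rail_right: right guide rail, the same bar at y = -65 mm of the lane. Must not be touched.
- amber_jar: small brown glass jar with a cap, upright, 48 mm across, 70 mm tall. Bystander, loose: leave it alone. Origin: centre of its underside.
- pill_bottle: white plastic bottle, upright, 38 mm across, 68 mm tall. Bystander, loose: leave it alone. Origin: centre of its underside.
- tape_roll: roll of paper tape lying flat, 64 mm across, 18 mm tall. Bystander, loose: leave it alone. Origin: centre of its underside.
- steel_cup: steel cup, upright, 60 mm across, 55 mm tall. Bystander, loose: leave it alone. Origin: centre of its underside.
- small_box: small white plastic box, 45 x 62 mm, 60 mm tall. Bystander, loose: leave it alone. Origin: centre of its underside.
- glass_bowl: clear glass bowl, 110 mm across, 55 mm tall. Bystander, loose: leave it alone. Origin: centre of its underside.
Mind the look-alikes: they are no part of the job. What is shaped like the carton but blue is not meant.

How it is judged:
On the way:
1. the carton's front is at least 30 mm inside the lane's mouth, between the rails (x of carton in the frame of lane above -0.025 m and y of carton in the frame of lane between -0.01 and 0.01 m), for 0.1 s.
At the end, for the whole second after the job is handed in: The carton stands flat and still on the counter between the rails, against the end stop (its middle within 7 mm of fully home along the lane and 10 mm of the lane's middle line) and in line with the lane to 0.09 rad (x of carton in the frame of lane above 0.138 m and y of carton in the frame of lane between -0.01 and 0.01 m and angle between the x axis of carton and the x axis of lane, either way round below 0.09 rad and height (world z) of carton below 0.005 m and angle between carton's own z axis and vertical below 0.05 rad and linear speed of carton below 0.01 m/s); the robot touches nothing.
It fails at once if a guide rail is touched by the carton, the robot or anything else (contact force between anything else and rail_left above 0.3 N or contact force between anything else and rail_right above 0.3 N).
It fails at once if the carton is lifted off the counter (8 mm) or tipped (0.15 rad) (height (world z) of carton above 0.008 m or angle between carton's own z axis and vertical above 0.15 rad).
It fails at once if a bystander is moved more than 15 mm (distance of any of amber_jar, pill_bottle, tape_roll, steel_cup, small_box, glass_bowl from where it was at the start of the episode above 0.015 m).
It also fails if it takes over 67 s, if anything falls off the work surface, if the arm or the gripper's body presses on something with over 40 N, if the wrist force passes 120 N, or if a joint passes its speed limit or range.

ROBOT

A 6-joint arm with a two-finger parallel gripper is mounted at the origin on the work surface. World frame = base frame: x ahead of the robot, y to its left, z up, the work surface at z = 0. Lengths are in m, angles in rad, forces in N, time in s.
With the tool pointing down it reaches from about 0.3 to 0.875 m from the base axis. Payload 6.4 kg.
Tool frame: the origin (TCP) lies between the finger pads; the fingertips stand 8 mm ahead of it and the grasp point (between the pads) lies 11 mm behind it; z points along the fingers, y is the direction in which the jaws open and shut (so a half turn about z gives the same grasp; the last joint's range is limited). The gripper opens to 85 mm and grips with 20 to 120 N. Pads are 22 mm wide; open, the fingers measure 114 mm over their backs; the gripper's body (76 mm by 85 mm) begins 54 mm behind the grasp point. The pads swing forward as they close: fully open they stand 13 mm farther back than shut.
Start: joints at [-1.554, 0.181, 1.607, -0, 1.354, -0.206], TCP at [0.127, -0.561, 0.239] pointing down, gripper open.
Joint ranges: [-2.99, 2.99], [-0.89, 2.07], [0.3, 2.58], [-1.14, 4.28], [0, 2.63], [-3.12, 3.12]. Speed limits (rad/s): [2.57, 2.57, 3.01, 3.14, 3.14, 3.14].

INTERFACE

Orientations are given as a unit quaternion [w, x, y, z].
In Python, from bench import monitor, viewer, workorder, spotter gives the robot as it stands. The module is installed in compiled form; this text tells all that it offers.
- The arm moves only by the tool move_arm, never from a script. Its argument "motion" is a list of rows, each a list of 3 entries, a list of its own where there are three numbers: the shift along the tool's x, y, z in units of 60 mm (1.0 is 60 mm), then the turn, a rotation vector about the tool's x, y, z in units of 8 degrees (1.0 is 8 degrees), then the opening in per cent of the stroke, from 0 (shut) to 100 (fully open). In form: [[[dx, dy, dz], [rx, ry, rz], grip], ...]. A call has 1 to 10 rows; each row is the pose to reach, as a shift and turn from the pose commanded when the call began, along the tool's axes at that moment; what a row does not reach only later rows make up. A row lasts 1/8 s, in which the tool goes at most 62.5 mm and 10.7 degrees, less where a joint would pass 70% of its speed; a pose out of reach is approached as far as the arm can. A call with a gripper value outside its range is refused whole. The fingers move at their own pace and stop on an object; the grip force is fixed at half the most. Time passes only in rows, so rows that repeat a pose let the fingers close. It gives the time, the measured TCP pose, the force and the opening at its end, in the units of the state.
- monitor.get_obs(): the state, without advancing time (a new reading comes with each control period).
- viewer.camera(name): name is "scene" or "top" or "wrist"; returns the picture (384x512x3 uint8, blue, green, red); there is no depth.
- viewer.calibration(name): a dict with "fovy" (degrees; the focal length in pixels is half the picture's height over the tangent of half this angle, whatever the lens; pixels are square), "cx", "cy" (the principal point, pixels), "extrinsics" (4x4, takes a point from camera to world coordinates). Camera axes: x right, y down, z forward; pixel columns grow to the right and rows downward; lengths in m; the calibration is good to about 2 mm. A picture is of the moment at which its call begins: read the wrist's pose just before it. calibration takes no time and is no camera call; for the wrist camera it gives the pose at the moment of the call.
- workorder.hand_in(): hands the job in, once; it reports no verdict.
Trained networks look in the newest picture that a camera, given by its name, has taken for a name from the list of things; names that differ only in an ending like _2 or _b are one class to them, and where a whole thing is asked for, a point or a joint stands for the part that bears it (a point fixed in the world has none). Each returns a list of dicts, best first, with "score" (0 to 1); they miss things now and then, are a little off and sometimes report something else, mostly with a low value. They report only what shows in the picture. A call takes as long as a camera call. They do not tell look-alikes from the thing itself.
- spotter.search_frame(camera, name): "centre" ([column, row] as shares, 0 to 1, of the picture: columns of its width, rows of its height, amid what is visible of it).
- spotter.outline_of(camera, name): "region" (384x512 bool, what is visible of it) and "centre" ([column, row] as shares, 0 to 1, of the picture: columns of its width, rows of its height, amid what is visible of it).
The state is a dict: "time_s": time; "q": joint angles; "dq": joint speeds; "joint_efforts": joint torques, N m; "eef_pos": TCP position; "eef_rot": TCP orientation; "wrist_force": force on the tool from outside, world axes, zero at the start; "torque": the same for the moment, N m; "opening": opening from 0.0 (shut) to 1.0 (fully open).
Only numpy, scipy, OpenCV 4.12 (cv2) and the standard library are available. Lean on these libraries where they do the work, as an engineer would, in place of code of your own. Each camera call takes 0.05 s, during which the arm holds its last target. There are 200 camera calls.

## Working session

There is one attempt and no reset: what is moved stays moved. The work goes in short steps, Python scripts to look and compute and a tool call to move; the robot and the scene stay as the last step left them, time stands still between calls to the robot, and variables do not carry over. Pictures are saved under pics/ and viewed, about 8 in all and at most 12, crops included, and the job is handed in when it is done.

Besides the shell and the picture viewer there is one more tool, called after "Emit:" in YAML: its name, and indented under it one key for each argument. move_arm: Moves the arm, as the interface text tells. Its arguments: {"type":"object","properties":{"motion":{"type":"array","items":{"type":"array"}}},"required":["motion"]}

```bash
mkdir -p pics; cat > h.py <<'E'
import numpy as np, cv2
from bench import monitor, viewer, workorder, spotter
def cal(n):
    c=viewer.calibration(n); f=192/np.tan(np.radians(c["fovy"])/2)
    return f,c["cx"],c["cy"],np.array(c["extrinsics"])
def ground(n,uv,z,c=None):
    f,cx,cy,E=c or cal(n); uv=np.atleast_2d(np.array(uv,float))
    d=np.c_[(uv[:,0]-cx)/f,(uv[:,1]-cy)/f,np.ones(len(uv))]@E[:3,:3].T; o=E[:3,3]
    return o+d*((z-o[2])/d[:,2])[:,None]
def proj(n,P,c=None):
    f,cx,cy,E=c or cal(n); p=(np.atleast_2d(P)-E[:3,3])@E[:3,:3]
    return np.c_[f*p[:,0]/p[:,2]+cx,f*p[:,1]/p[:,2]+cy]
E
python3 - <<'E'
from h import *
a=viewer.camera("top"); b=viewer.camera("scene")
cv2.imwrite("pics/top.png",a); cv2.imwrite("pics/scene.png",b)
for n in("top","scene"): 
    f,cx,cy,E=cal(n);print(n,f,cx,cy,E.round(3).tolist())
o=monitor.get_obs();print(o["time_s"],o["eef_rot"],o["eef_pos"])
for k in ("carton","lane","rail_left","rail_right","amber_jar","pill_bottle","tape_roll","steel_cup","small_box","glass_bowl"):
    print(k,[(round(r["score"],2),(np.array(r["centre"])*[512,384]).round().tolist()) for r in spotter.search_frame("top",k)][:3])
E
```

```text
top 421.42363646074057 257.27491326550665 193.62732944249043 [[-0.02, -0.984, 0.178, 0.343], [-1.0, 0.018, -0.01, -0.016], [0.006, -0.178, -0.984, 1.237], [0.0, 0.0, 0.0, 1.0]]
scene 394.9212989117191 258.0415397746958 194.25874162693646 [[-0.443, 0.661, -0.606, 1.192], [0.897, 0.34, -0.283, 0.285], [0.019, -0.669, -0.743, 0.851], [0.0, 0.0, 0.0, 1.0]]
0.1 [-7.64576666e-04  9.93802081e-01  1.11161301e-01  6.84631928e-05] [ 0.12704729 -0.56031399  0.23849283]
carton [(0.8, [287.0, 171.0]), (0.62, [297.0, 254.0]), (0.38, [217.0, 226.0])]
lane [(0.88, [156.0, 223.0])]
rail_left [(0.85, [213.0, 229.0])]
rail_right [(0.27, [387.0, 196.0])]
amber_jar [(0.7, [210.0, 255.0])]
pill_bottle [(0.5, [204.0, 163.0]), (0.24, [193.0, 187.0])]
tape_roll [(0.6, [185.0, 168.0])]
steel_cup [(0.68, [240.0, 240.0])]
small_box [(0.82, [113.0, 237.0]), (0.71, [156.0, 224.0])]
glass_bowl [(0.79, [387.0, 197.0])]
```

View pics/top.png

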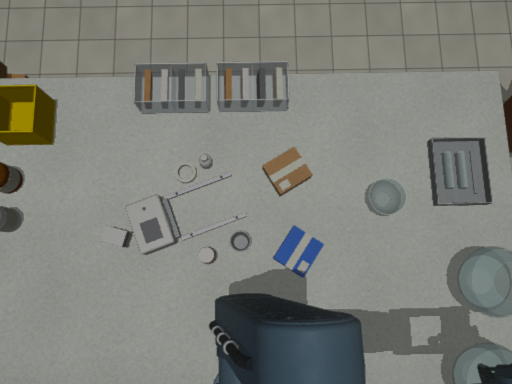

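View pics/scene.png

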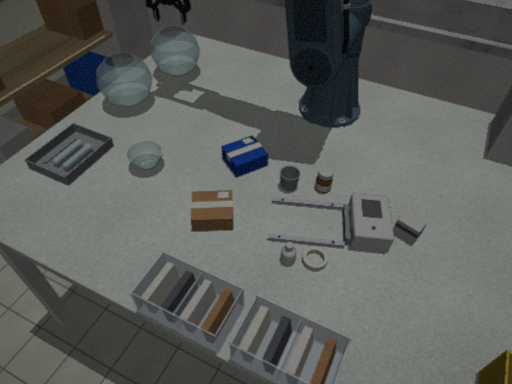

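Top view: the brown carton with white tape is at (287,171). The look-alikes are the blue box at (298,251) and, only for the network, the small things near (217,226). The brown carton matches the description. The lane's mouth lies between (232,176) and (245,215) and the reader is at (150,223), so pushing runs left in the image (+y). In the scene view the carton is at (212,210), the lane mouth at (270,200)–(268,238).

```bash
python3 - <<'E'
from h import *
f,cx,cy,E=cal("wrist"); o=monitor.get_obs()
from scipy.spatial.transform import Rotation as R
T=np.eye(4);T[:3,:3]=R.from_quat(o["eef_rot"],scalar_first=True).as_matrix();T[:3,3]=o["eef_pos"]
print("cam in tool",f,cx,cy,(np.linalg.inv(T)@E).round(3).tolist(), T[:3,:3].round(3).tolist())
a=cv2.imread("pics/top.png")
cv2.imwrite("pics/topc.png",cv2.resize(a[130:270,90:330],None,fx=3.3,fy=3.3,interpolation=cv2.INTER_CUBIC))
P={"carton":((287,171),.05),"ml":((245.5,215.5),.015),"mr":((231.5,176),.015),"el":((181,238),.015),"er":((168,198),.015),"amber":((207,255),.06),"cup":((240,241),.05),"pill":((205,160),.06),"tape":((187,173),.018),"bowl":((386,197),.04),"blue":((298,251),.05)}
for k,(p,z) in P.items(): print(k,ground("top",p,z).round(3)[0,:2])
E
```

```text
cam in tool 318.9827359902004 260.7373640299875 186.51540007200612 [[-0.0, -0.954, -0.3, 0.076], [1.0, -0.0, -0.001, 0.0], [0.001, -0.3, 0.954, -0.133], [0.0, 0.0, 0.0, 1.0]] [[0.975, 0.221, -0.0], [0.221, -0.975, -0.0], [-0.0, 0.0, -1.0]]
carton [ 0.622 -0.114]
ml [0.5   0.008]
mr [0.618 0.048]
el [0.438 0.195]
er [0.556 0.235]
amber [0.386 0.115]
cup [0.423 0.024]
pill [0.657 0.121]
tape [0.629 0.179]
bowl [ 0.542 -0.399]
blue [ 0.392 -0.138]
```

View pics/topc.png

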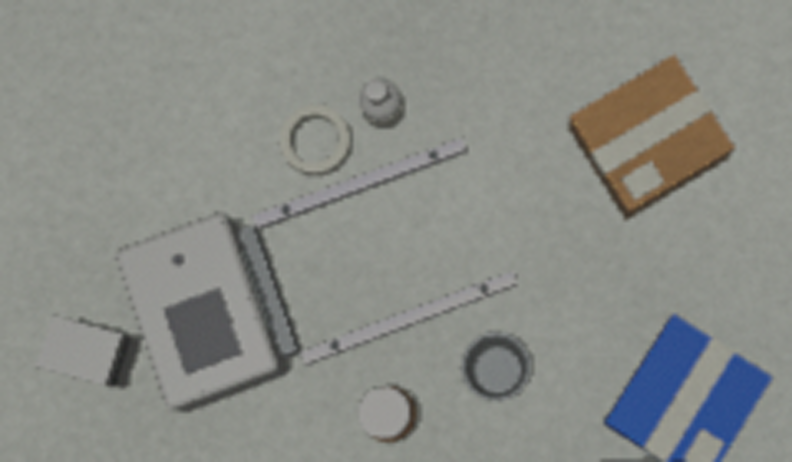

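Carton ≈ (0.622,-0.114), lane mouth ≈ (0.559,0.028), lane heading ≈108°, and the carton is yawed ≈ +14° and ≈15 mm to the right. I'll fly the wrist camera over for one accurate look.

Emit:
move_arm:
  motion:
    - [[0.7, -0.7, -0.1], [0, 0, -0.9], 72]
    - [[1.4, -1.4, -0.2], [0, 0, -1.8], 72]
    - [[2.1, -2.1, -0.3], [0, 0, -2.7], 72]
    - [[2.8, -2.8, -0.35], [0, 0, -3.6], 72]
    - [[3.5, -3.5, -0.35], [0, 0, -4.5], 72]
    - [[4.2, -4.2, -0.35], [0, 0, -5.4], 72]
    - [[4.9, -4.9, -0.35], [0, 0, -6.3], 72]
    - [[5.6, -5.6, -0.35], [0, 0, -7.2], 72]
    - [[6.0, -6.0, -0.35], [0, 0, -8.0], 72]
    - [[6.0, -6.0, -0.35], [0, 0, -8.0], 72]

```text
time_s: 1.85
eef_pos: [0.3993, -0.1283, 0.2605]
eef_rot: [0.0, 0.782, 0.623, 0.0]
wrist_force: [0.1, -0.4, 0.2]
opening: 0.721
```

Emit:
move_arm:
  motion:
    - [[0.6, 0.2, 0], [0, 0, -0.6], 72]
    - [[1.3, 0.5, 0], [0, 0, -1.3], 72]
    - [[2.0, 0.75, 0], [0, 0, -2.0], 72]
    - [[2.7, 1.0, 0], [0, 0, -2.7], 72]
    - [[3.4, 1.25, 0], [0, 0, -3.4], 72]
    - [[4.0, 1.48, 0], [0, 0, -3.9], 72]
    - [[4.0, 1.48, 0], [0, 0, -3.9], 72]
    - [[4.0, 1.48, 0], [0, 0, -3.9], 72]
    - [[4.0, 1.48, 0], [0, 0, -3.9], 72]

```text
time_s: 2.98
eef_pos: [0.5397, 0.0818, 0.2603]
eef_rot: [0.0, 0.589, 0.808, -0.0]
wrist_force: [0.4, 0.8, 1.0]
opening: 0.723
```

```bash
python3 - <<'E'
from h import *
import pickle
c=cal("wrist"); a=viewer.camera("wrist"); cv2.imwrite("pics/w1.png",a); pickle.dump(c,open("w1.pkl","wb"))
o=monitor.get_obs();print(o["eef_pos"],o["eef_rot"],o["q"])
r=spotter.outline_of("wrist","carton")
for x in r[:3]: print(x["score"],np.array(x["centre"])*[512,384])
np.save("w1m.npy",r[0]["region"])
E
```

```text
[0.53973433 0.08192984 0.2603971 ] [ 8.19561176e-05  5.88916040e-01  8.08194209e-01 -1.03069123e-04] [-6.66950422e-02  9.80483184e-02  1.65676194e+00 -2.66304554e-04
  1.38675382e+00 -3.78008680e-01]
0.62 [ 99.8912 267.3024]
0.61 [274.2784 302.7072]
```

View pics/w1.png

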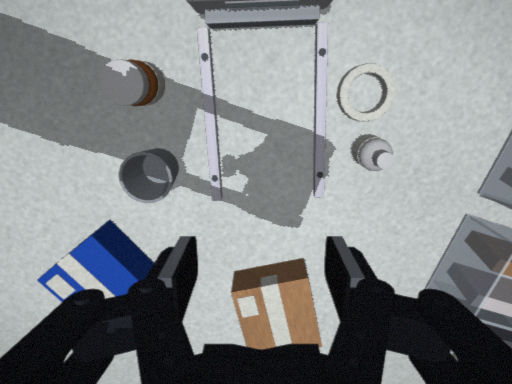

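The wrist picture shows the carton with its front top edge near (233,290)–(305,260). The left rail runs (204,28)–(216,200), the right rail (323,20)–(320,197), with the stop at row ≈22. The blue box at (100,260) is the look-alike. Next is one close crop for accurate corners.

```bash
python3 - <<'E'
from h import *
a=cv2.imread("pics/w1.png"); k=dict(fx=3,fy=3,interpolation=cv2.INTER_CUBIC)
A=cv2.resize(a[5:205,190:340],None,**k); B=cv2.resize(a[250:350,225:330],None,**k)
C=np.zeros((600,765,3),np.uint8); C[:,:450]=A; C[:300,450:]=B
cv2.imwrite("pics/w1c.png",C)
E
```

```text
(no output)
```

View pics/w1c.png

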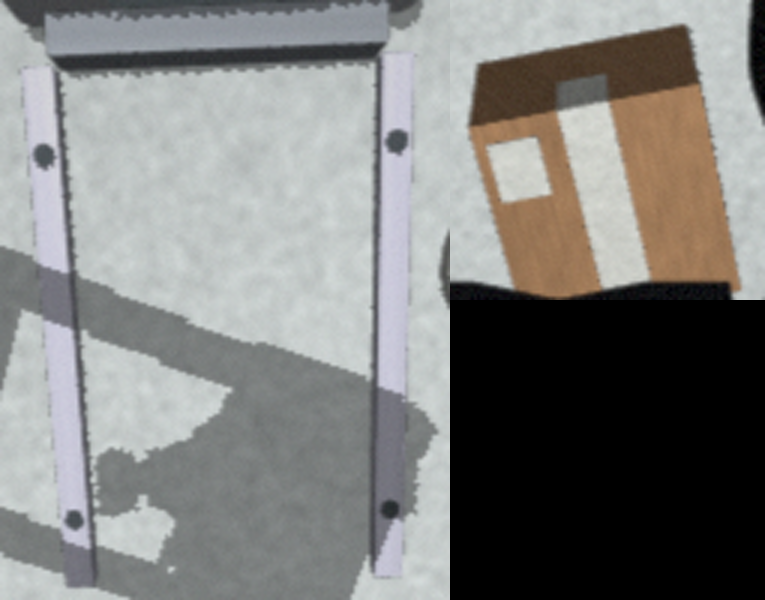

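```bash
cat > lane.py <<'E'
from h import *
import pickle
c=pickle.load(open("w1.pkl","rb"))
L=lambda p:(190+p[0]/3,5+p[1]/3); B=lambda p:(225+(p[0]-450)/3,250+p[1]/3)
g=lambda p,z:ground("wrist",p,z,c)[0,:2]
P=[g(L(p),.015) for p in [(95,585),(67,586),(57,67),(22,68),(376,577),(401,576),(381,55),(413,55)]]
M=np.array([(0,.059),(0,.071),(.2,.059),(.2,.071),(0,-.059),(0,-.071),(.2,-.059),(.2,-.071)])
def rigid(M,P):
    P=np.array(P);a=M-M.mean(0);b=P-P.mean(0)
    th=np.arctan2((a[:,0]*b[:,1]-a[:,1]*b[:,0]).sum(),(a*b).sum())
    R=np.array([[np.cos(th),-np.sin(th)],[np.sin(th),np.cos(th)]]);t=P.mean(0)-R@M.mean(0)
    return th,R,t,P-(M@R.T+t)
th,R,t,res=rigid(M,P)
toL=lambda p:(np.asarray(p)[...,:2]-t)@R
E
python3 - <<'E'
from lane import *
print("lane",np.degrees(th),t.round(4));print((res@R*1e3).round(1).tolist())
print("stop",[toL(g(L(p),z)).round(4).tolist() for p,z in [((62,73),0),((385,63),0),((47,55),.03),((388,42),.03)]])
Q=[g(B((478,64)),0),g(B((686,24)),0),g(B((470,126)),.05),g(B((700,83)),.05)]
print([toL(q).round(4).tolist() for q in Q])
N=np.array([(.055,.05),(.055,-.05)]*2)
a,Rc,tc,r=rigid(N,Q);print("carton",np.degrees(a-th),toL(tc).round(4),tc,(r*1e3).round(1).tolist())
f,cx,cy,E=cal("top")
for k,p,z in [("tl",(675,57),.05),("fr",(571,122),.05),("fl",(628,216),.05),("bl",(734,150),.05)]:
    print(k,toL(ground("top",(90+p[0]/3.3,130+p[1]/3.3),z)[0]).round(4))
E
```

```text
lane 109.83290216464015 [0.5662 0.0278]
[[1.7, -0.6], [1.7, -0.9], [-1.3, -1.2], [-1.1, -0.7], [1.1, -0.4], [1.2, 1.2], [-1.5, 1.0], [-1.9, 1.6]]
stop [[0.1991, 0.0582], [0.1982, -0.062], [0.2001, 0.0588], [0.2, -0.0579]]
[[-0.1108, 0.0504], [-0.093, -0.0471], [-0.1089, 0.0497], [-0.0915, -0.0465]]
carton 10.279269118479078 [-0.1552 -0.0082] [ 0.62656585 -0.11542309] [[0.7, -0.6], [-0.1, -1.0], [0.7, 1.4], [-1.3, 0.2]]
tl [-0.1997 -0.0628]
fr [-0.0923 -0.0404]
fl [-0.1083  0.0554]
bl [-0.2165  0.0339]
```

Lane: mouth (0.566,0.028), heading 109.8°, stop at 0.199–0.200 m, which fits. Carton: lane (-0.155,-0.009), yaw +10.3°, front edge 99 mm long, which also fits. Plan: set both fingers against the rear face at the carton's yaw, then push along an arc that turns out the 10° while moving 9 mm left.

Emit:
move_arm:
  motion:
    - [[-0.7, 0.1, 0], [0, 0, -0.2], 72]
    - [[-1.4, 0.2, 0], [0, 0, -0.4], 72]
    - [[-2.1, 0.3, 0], [0, 0, -0.6], 72]
    - [[-2.8, 0.4, 0], [0, 0, -0.8], 72]
    - [[-3.5, 0.5, 0], [0, 0, -1.0], 72]
    - [[-4.2, 0.6, 0], [0, 0, -1.3], 72]
    - [[-4.8, 0.7, 0], [0, 0, -1.54], 72]
    - [[-5.05, 0.7, 0], [0, 0, -1.54], 72]
    - [[-5.05, 0.7, 0], [0, 0, -1.54], 72]
    - [[-5.05, 0.7, 0], [0, 0, -1.54], 72]

```text
time_s: 4.32
eef_pos: [0.673, -0.1909, 0.2604]
eef_rot: [-0.0, 0.498, 0.867, 0.0]
wrist_force: [0.2, 0.6, -0.9]
opening: 0.722
```

Emit:
move_arm:
  motion:
    - [[0, 0, 0.5], [0, 0, 0], 72]
    - [[0, 0, 1.0], [0, 0, 0], 72]
    - [[0, 0, 1.5], [0, 0, 0], 72]
    - [[0, 0, 2.0], [0, 0, 0], 72]
    - [[0, 0, 2.5], [0, 0, 0], 72]
    - [[0, 0, 3.0], [0, 0, 0], 72]
    - [[0, 0, 3.4], [0, 0, 0], 72]
    - [[0, 0, 3.7], [0, 0, 0], 72]
    - [[0, 0, 3.8], [0, 0, 0], 72]
    - [[0, 0, 3.8], [0, 0, 0], 72]

```text
time_s: 5.58
eef_pos: [0.6736, -0.1921, 0.0325]
eef_rot: [0.0, 0.498, 0.867, 0.0]
wrist_force: [0.1, -0.1, 0.3]
opening: 0.72
```

```bash
python3 - <<'E'
from lane import *
a=viewer.camera("wrist"); b=viewer.camera("top"); cv2.imwrite("pics/w2.png",np.hstack([a[:,:],cv2.resize(b[130:226,222:336],None,fx=2.5,fy=4)[:384]])[:,:797])
o=monitor.get_obs();q=o["eef_rot"];print(o["eef_pos"],"tool-lane yaw",np.degrees(2*np.arctan2(q[2],q[1])-th),"lane",toL(o["eef_pos"]),o["wrist_force"])
E
```

```text
[ 0.67420006 -0.19253176  0.03348675] tool-lane yaw 10.448081735319542 lane [-0.24387009 -0.02686379] [0.91838179 0.43025138 0.6641231 ]
```

View pics/w2.png

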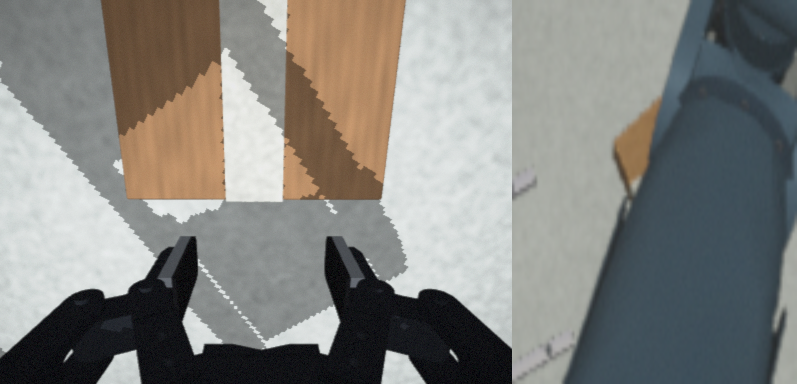

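The wrist view shows the brown carton's rear top edge level at row 200 (cols 128–383) and the open fingers behind it at cols ≈180 and ≈340, so they are parallel and centred. I'll compute the gap.

```bash
python3 - <<'E'
from lane import *
o=monitor.get_obs();q=o["eef_rot"];ty=2*np.arctan2(q[2],q[1]);p=o["eef_pos"]
G=ground("wrist",[(128,199.5),(383,200)],.05)[:,:2]; l=toL(G); print(l)
d=G-p[:2]; print("in tool x,y",d@np.array([[np.cos(ty),np.sin(ty)],[np.sin(ty),-np.cos(ty)]]).T)
e=l[0]-l[1]; yaw=np.arctan2(-e[0],e[1]); print(np.degrees(yaw),"centre",l.mean(0)+.055*np.array([np.cos(yaw),np.sin(yaw)]))
E
```

```text
[[-0.21878613  0.03036306]
 [-0.20120036 -0.06657709]]
in tool x,y [[ 0.03504583 -0.05172917]
 [ 0.03476046  0.04679276]]
10.282125610822622 centre [-0.15587651 -0.00828978]
```

The gap is about 24 mm, and the carton pose agrees with the first look (-0.156,-0.008, 10.3°). I'll make gentle contact first.

Emit:
move_arm:
  motion:
    - [[0.1, 0, 0], [0, 0, 0], 72]
    - [[0.2, 0, 0], [0, 0, 0], 72]
    - [[0.28, 0, 0], [0, 0, 0], 72]
    - [[0.34, 0, 0], [0, 0, 0], 72]
    - [[0.38, 0, 0], [0, 0, 0], 72]
    - [[0.41, 0, 0], [0, 0, 0], 72]
    - [[0.44, 0, 0], [0, 0, 0], 72]
    - [[0.47, 0, 0], [0, 0, 0], 72]
    - [[0.5, 0, 0], [0, 0, 0], 72]
    - [[0.5, 0, 0], [0, 0, 0], 72]

```text
time_s: 6.92
eef_pos: [0.6582, -0.1662, 0.0323]
eef_rot: [-0.0, 0.498, 0.867, 0.0]
wrist_force: [0.5, -2.3, -0.7]
opening: 0.722
```

```bash
cat >> lane.py <<'E'
def rear(name):
    """carton pose from its rear top edge in the wrist picture"""
    from bench import monitor
    o=monitor.get_obs();q=o["eef_rot"];ty=2*np.arctan2(q[2],q[1]);p=o["eef_pos"]
    cc=cal("wrist"); a=viewer.camera("wrist"); cv2.imwrite("pics/%s.png"%name,a)
    h=cv2.cvtColor(a,cv2.COLOR_BGR2HSV); m=((h[...,0]<20)&(h[...,1]>90)).astype(np.uint8)
    m=cv2.morphologyEx(m,cv2.MORPH_OPEN,np.ones((3,3))); m[300:]=0
    n,lab,st,_=cv2.connectedComponentsWithStats(m); m=np.isin(lab,[i for i in range(1,n) if st[i,4]>400])
    cols=np.where(m.any(0))[0]; bot=np.array([np.where(m[:,x])[0].max() for x in cols])
    k=np.abs(bot-np.median(bot))<6; k2=(cols>cols.min()+4)&(cols<cols.max()-4)&k
    s,b=np.polyfit(cols[k2],bot[k2]+1,1); med=int(np.median(bot)); row=np.where(m[med-4])[0]
    u=np.array([row.min(),row.max()+1.]); G=ground("wrist",np.c_[u,s*u+b],.05,cc)[:,:2]; l=toL(G)
    e=l[0]-l[1]; yaw=np.arctan2(-e[0],e[1]); d=(G-p[:2])@np.array([[np.cos(ty),np.sin(ty)],[np.sin(ty),-np.cos(ty)]]).T
    print("edge px",u,s*u+b,"width",np.hypot(*e).round(4)); print("rear in tool",d.round(4).tolist())
    print("tool yaw",np.degrees(ty-th).round(2),"tcp lane",toL(p).round(4),"z",round(p[2],4),"F",np.round(o["wrist_force"],1),"t",o["time_s"])
    print("carton yaw",np.degrees(yaw).round(2),"centre",(l.mean(0)+.055*np.array([np.cos(yaw),np.sin(yaw)])).round(4))
E
python3 -c "
from lane import *
rear('r1')"
```

```text
edge px [135. 376.] [252.48131936 252.4430946 ] width 0.0973
rear in tool [[0.0127, -0.0513], [0.0127, 0.0461]]
tool yaw 10.46 tcp lane [-0.2136 -0.0208] z 0.0323 F [ 0.5 -2.3 -0.7] t 6.925
carton yaw 10.44 centre [-0.1475 -0.006 ]
```

Contact made and square: the fingers are 12.7 mm ahead of the TCP and the yaws agree. Next is the first half of the arc.

Emit:
move_arm:
  motion:
    - [[0.05, -0.005, 0], [0, 0, 0.05], 72]
    - [[0.12, -0.01, 0], [0, 0, 0.11], 72]
    - [[0.2, -0.02, 0], [0, 0, 0.18], 72]
    - [[0.28, -0.03, 0], [0, 0, 0.25], 72]
    - [[0.36, -0.035, 0], [0, 0, 0.33], 72]
    - [[0.44, -0.04, 0], [0, 0, 0.4], 72]
    - [[0.52, -0.05, 0], [0, 0, 0.47], 72]
    - [[0.6, -0.055, 0], [0, 0, 0.54], 72]
    - [[0.68, -0.06, 0], [0, 0, 0.62], 72]
    - [[0.72, -0.06, 0], [0, 0, 0.66], 72]

```text
time_s: 8.22
eef_pos: [0.6332, -0.1305, 0.0323]
eef_rot: [-0.0, 0.537, 0.843, -0.0]
wrist_force: [0.6, -3.0, 0.3]
opening: 0.718
```

```bash
python3 -c "
from lane import *
rear('r2')"
```

```text
edge px [134. 375.] [252.72085078 252.34366535] width 0.0973
rear in tool [[0.0125, -0.0517], [0.0127, 0.0457]]
tool yaw 5.16 tcp lane [-0.1716 -0.0093] z 0.0323 F [ 0.6 -3.   0.3] t 8.225
carton yaw 5.24 centre [-0.1045 -0.0002]
```

Emit:
move_arm:
  motion:
    - [[0.05, -0.003, 0], [0, 0, 0.05], 72]
    - [[0.12, -0.01, 0], [0, 0, 0.11], 72]
    - [[0.2, -0.015, 0], [0, 0, 0.18], 72]
    - [[0.28, -0.02, 0], [0, 0, 0.25], 72]
    - [[0.36, -0.025, 0], [0, 0, 0.33], 72]
    - [[0.44, -0.03, 0], [0, 0, 0.4], 72]
    - [[0.52, -0.035, 0], [0, 0, 0.47], 72]
    - [[0.6, -0.04, 0], [0, 0, 0.54], 72]
    - [[0.67, -0.04, 0], [0, 0, 0.61], 72]
    - [[0.7, -0.04, 0], [0, 0, 0.645], 72]

```text
time_s: 9.52
eef_pos: [0.6133, -0.0934, 0.0323]
eef_rot: [-0.0, 0.575, 0.818, -0.0]
wrist_force: [1.0, -2.4, -0.1]
opening: 0.718
```

```bash
python3 -c "
from lane import *
rear('r3')"
```

```text
edge px [134. 375.] [252.70953724 252.48401114] width 0.0973
rear in tool [[0.0125, -0.0517], [0.0125, 0.0457]]
tool yaw 0.0 tcp lane [-0.1299 -0.0032] z 0.0323 F [ 1.  -2.4 -0.1] t 9.525
carton yaw 0.04 centre [-0.0624 -0.0002]
```

Rigid following, no slip. The carton estimate is (-0.062,-0.0002), yaw 0°, with its front about 7 mm before the mouth. I'll lift and look before entering.

Emit:
move_arm:
  motion:
    - [[-0.15, 0, 0], [0, 0, 0], 72]
    - [[-0.3, 0, 0], [0, 0, 0], 72]
    - [[-0.3, 0, -0.6], [0, 0, 0], 72]
    - [[-0.3, 0, -1.3], [0, 0, 0], 72]
    - [[0, 0, -2.0], [0, 0, 0], 72]
    - [[0.6, 0, -2.6], [0, 0, 0], 72]
    - [[1.3, 0, -3.2], [0, 0, 0], 72]
    - [[2.0, 0, -3.8], [0, 0, 0], 72]
    - [[2.6, 0, -3.8], [0, 0, 0], 72]
    - [[2.6, 0, -3.8], [0, 0, 0], 72]

```text
time_s: 10.82
eef_pos: [0.5601, 0.0549, 0.261]
eef_rot: [0.0, 0.573, 0.819, 0.0]
wrist_force: [-0.4, 0.1, -0.5]
opening: 0.72
```

Emit:
move_arm:
  motion:
    - [[0.3, 0, 0], [0, 0, 0], 72]
    - [[0.5, 0, 0], [0, 0, 0], 72]
    - [[0.5, 0, 0], [0, 0, 0], 72]
    - [[0.5, 0, 0], [0, 0, 0], 72]

```text
time_s: 11.32
eef_pos: [0.5504, 0.081, 0.2601]
eef_rot: [-0.0, 0.575, 0.818, -0.0]
wrist_force: [0.0, 0.6, -0.5]
opening: 0.72
```

```bash
python3 - <<'E'
from lane import *
c=cal("wrist"); a=viewer.camera("wrist"); cv2.imwrite("pics/w3.png",a); pickle.dump(c,open("w3.pkl","wb"))
o=monitor.get_obs();print(toL(o["eef_pos"]),o["eef_pos"],o["time_s"])
cv2.imwrite("pics/w3c.png",cv2.resize(a[5:280,175:345],None,fx=2.18,fy=2.18,interpolation=cv2.INTER_CUBIC))
E
```

```text
[ 0.0552764  -0.00323864] [0.55048234 0.08085569 0.26016057] 11.375
```

View pics/w3c.png

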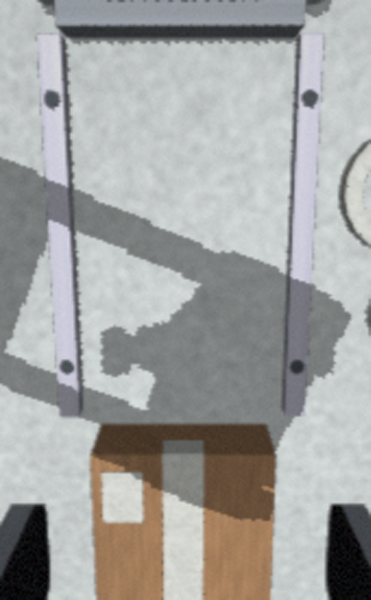

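The crop shows the carton straight before the mouth: front bottom corners (103,424)/(264,424), rail inner mouth corners (79,414)/(285,414). Now the lane-frame numbers.

```bash
python3 - <<'E'
from lane import *
c3=pickle.load(open("w3.pkl","rb")); s=2.18
g3=lambda p,z:ground("wrist",(175+p[0]/s,5+p[1]/s),z,c3)[0,:2]
P=[g3(p,.015) for p in [(79,414),(61,414),(64,34),(38,35),(286,414),(303,412),(300,34),(325,34)]]
t2,R2,tt,res=rigid(M,P); print(np.degrees(t2),tt.round(4),(res@R2*1e3).round(1).tolist())
l2=lambda p:((p-tt)@R2).round(4)
for p,z in [((103,424),0),((264,424),0),((92,455),.05),((275,455),.05)]: print(l2(g3(p,z)), toL(g3(p,z)).round(4))
E
```

```text
109.84484161412762 [0.5661 0.0285] [[1.7, 0.4], [1.7, -1.3], [-1.8, -1.5], [-2.2, -0.8], [1.6, -0.4], [2.8, 1.9], [-1.8, 1.0], [-1.9, 0.8]]
[-0.0098  0.0478] [-0.0091  0.0476]
[-0.0099 -0.0488] [-0.0091 -0.0489]
[-0.0093  0.0478] [-0.0086  0.0477]
[-0.0094 -0.0493] [-0.0086 -0.0495]
```

Centred to under 1 mm and in line (both looks agree). Going back behind it to push straight in.

Emit:
move_arm:
  motion:
    - [[-0.7, 0, 0], [0, 0, 0], 72]
    - [[-1.4, 0, 0], [0, 0, 0], 72]
    - [[-2.1, 0, 0], [0, 0, 0], 72]
    - [[-2.8, 0, 0.0], [0, 0, 0], 72]
    - [[-3.35, 0, 0], [0, 0, 0], 72]
    - [[-3.35, 0, 0.6], [0, 0, 0], 72]
    - [[-3.35, 0, 1.3], [0, 0, 0], 72]
    - [[-3.35, 0, 2.0], [0, 0, 0], 72]
    - [[-3.35, 0, 2.6], [0, 0, 0], 72]
    - [[-3.35, 0, 2.9], [0, 0, 0], 72]

```text
time_s: 12.62
eef_pos: [0.6172, -0.1079, 0.0838]
eef_rot: [-0.002, 0.575, 0.818, -0.0]
wrist_force: [-1.0, -0.2, -0.1]
opening: 0.719
```

Emit:
move_arm:
  motion:
    - [[0, 0, 0.3], [0, 0, 0], 72]
    - [[0, 0, 0.6], [0, 0, 0], 72]
    - [[0, 0, 0.85], [0, 0, 0], 72]
    - [[0, 0, 0.9], [0, 0, 0], 72]
    - [[0, 0, 0.9], [0, 0, 0], 72]

```text
time_s: 13.25
eef_pos: [0.6188, -0.1078, 0.0325]
eef_rot: [0.0, 0.575, 0.818, 0.0]
wrist_force: [0.5, 0.2, 0.4]
opening: 0.717
```

```bash
python3 -c "
from lane import *
rear('r4')"
```

```text
edge px [129. 379.] [217.5921186  216.98880146] width 0.0975
rear in tool [[0.0278, -0.0519], [0.028, 0.0456]]
tool yaw 0.02 tcp lane [-0.1454 -0.0035] z 0.0325 F [0.5 0.2 0.4] t 13.25
carton yaw 0.14 centre [-0.0625 -0.0002]
```

Emit:
move_arm:
  motion:
    - [[0.08, 0, 0], [0, 0, 0], 72]
    - [[0.16, 0, 0], [0, 0, 0], 72]
    - [[0.22, 0, 0], [0, 0, 0], 72]
    - [[0.27, 0, 0], [0, 0, 0], 72]
    - [[0.35, 0, 0], [0, 0, 0], 72]
    - [[0.44, 0, 0], [0, 0, 0], 72]
    - [[0.53, 0, 0], [0, 0, 0], 72]
    - [[0.62, 0, 0], [0, 0, 0], 72]
    - [[0.71, 0, 0], [0, 0, 0], 72]
    - [[0.78, 0, 0], [0, 0, 0], 72]

```text
time_s: 14.55
eef_pos: [0.6027, -0.0635, 0.0325]
eef_rot: [0.0, 0.575, 0.818, 0.0]
wrist_force: [0.3, -4.0, 0.5]
opening: 0.726
```

```bash
python3 -c "
from lane import *
rear('r5')"
```

```text
edge px [134. 375.] [252.73353115 252.38329516] width 0.0974
rear in tool [[0.0125, -0.0518], [0.0126, 0.0457]]
tool yaw 0.02 tcp lane [-0.0983 -0.0034] z 0.0325 F [ 0.3 -4.   0.5] t 14.55
carton yaw 0.08 centre [-0.0308 -0.0003]
```

Emit:
move_arm:
  motion:
    - [[0.06, 0, 0], [0, 0, 0], 72]
    - [[0.15, 0, 0], [0, 0, 0], 72]
    - [[0.25, 0, 0], [0, 0, 0], 72]
    - [[0.35, 0, 0], [0, 0, 0], 72]
    - [[0.45, 0, 0], [0, 0, 0], 72]
    - [[0.55, 0, 0], [0, 0, 0], 72]
    - [[0.65, 0, 0], [0, 0, 0], 72]
    - [[0.75, 0, 0], [0, 0, 0], 72]
    - [[0.83, 0, 0], [0, 0, 0], 72]
    - [[0.88, 0, 0], [0, 0, 0], 72]

```text
time_s: 15.85
eef_pos: [0.5848, -0.0139, 0.0325]
eef_rot: [0.0, 0.575, 0.818, 0.0]
wrist_force: [2.4, -4.7, 3.3]
opening: 0.719
```

```bash
python3 -c "
from lane import *
rear('r6')"
```

```text
edge px [134. 375.] [252.612293   252.42996119] width 0.0974
rear in tool [[0.0125, -0.0517], [0.0126, 0.0457]]
tool yaw 0.02 tcp lane [-0.0455 -0.0034] z 0.0325 F [ 2.4 -4.7  3.3] t 15.85
carton yaw 0.04 centre [ 0.022  -0.0003]
```

View pics/r6.png

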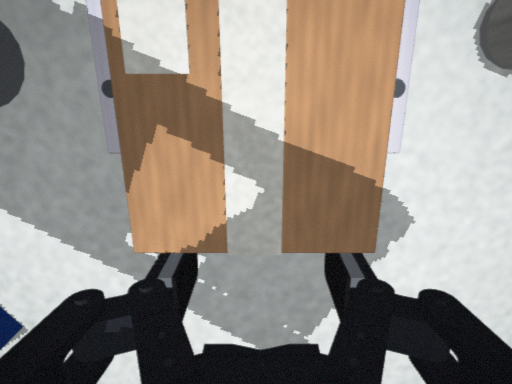

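The wrist view shows the carton between the rails with even margins. At row 150 the rail outer edges are at cols 107/402 and the carton sides at about 122/389, and the rear is flush on both fingers. Pushing on.

Emit:
move_arm:
  motion:
    - [[0.06, 0, 0], [0, 0, 0], 72]
    - [[0.16, 0, 0], [0, 0, 0], 72]
    - [[0.27, 0, 0], [0, 0, 0], 72]
    - [[0.38, 0, 0], [0, 0, 0], 72]
    - [[0.49, 0, 0], [0, 0, 0], 72]
    - [[0.6, 0, 0], [0, 0, 0], 72]
    - [[0.71, 0, 0], [0, 0, 0], 72]
    - [[0.82, 0, 0], [0, 0, 0], 72]
    - [[0.92, 0, 0], [0, 0, 0], 72]
    - [[1.0, 0, 0], [0, 0, 0], 72]

```text
time_s: 17.15
eef_pos: [0.5644, 0.0423, 0.0324]
eef_rot: [0.0, 0.575, 0.818, -0.0]
wrist_force: [1.1, -5.5, 3.5]
opening: 0.721
```

```bash
python3 -c "
from lane import *
rear('r7')"
```

```text
edge px [134. 375.] [252.62072625 252.42145766] width 0.0974
rear in tool [[0.0125, -0.0517], [0.0126, 0.0457]]
tool yaw 0.01 tcp lane [ 0.0143 -0.0032] z 0.0324 F [ 1.1 -5.5  3.5] t 17.15
carton yaw 0.04 centre [ 0.0819 -0.0002]
```

Emit:
move_arm:
  motion:
    - [[0.06, 0, 0], [0, 0, 0], 72]
    - [[0.16, 0, 0], [0, 0, 0], 72]
    - [[0.26, 0, 0], [0, 0, 0], 72]
    - [[0.37, 0, 0], [0, 0, 0], 72]
    - [[0.48, 0, 0], [0, 0, 0], 72]
    - [[0.59, 0, 0], [0, 0, 0], 72]
    - [[0.69, 0, 0], [0, 0, 0], 72]
    - [[0.78, 0, 0], [0, 0, 0], 72]
    - [[0.85, 0, 0], [0, 0, 0], 72]
    - [[0.9, 0, 0], [0, 0, 0], 72]

```text
time_s: 18.45
eef_pos: [0.546, 0.093, 0.0324]
eef_rot: [0.0, 0.575, 0.818, -0.0]
wrist_force: [1.5, -4.6, 4.3]
opening: 0.724
```

```bash
python3 -c "
from lane import *
rear('r8')"
```

```text
edge px [134. 375.] [252.63098729 252.45430108] width 0.0973
rear in tool [[0.0126, -0.0517], [0.0126, 0.0456]]
tool yaw 0.02 tcp lane [ 0.0682 -0.0032] z 0.0324 F [ 1.5 -4.6  4.3] t 18.45
carton yaw 0.04 centre [ 1.358e-01 -1.000e-04]
```

Emit:
move_arm:
  motion:
    - [[0.02, 0, 0], [0, 0, 0], 72]
    - [[0.04, 0, 0], [0, 0, 0], 72]
    - [[0.055, 0, 0], [0, 0, 0], 72]
    - [[0.07, 0, 0], [0, 0, 0], 72]
    - [[0.085, 0, 0], [0, 0, 0], 72]
    - [[0.1, 0, 0], [0, 0, 0], 72]
    - [[0.11, 0, 0], [0, 0, 0], 72]
    - [[0.12, 0, 0], [0, 0, 0], 72]

```text
time_s: 19.5
eef_pos: [0.5436, 0.0996, 0.0323]
eef_rot: [0.0, 0.575, 0.818, -0.0]
wrist_force: [1.6, -5.0, 3.2]
opening: 0.721
```

Emit:
move_arm:
  motion:
    - [[0.01, 0, 0], [0, 0, 0], 72]
    - [[0.02, 0, 0], [0, 0, 0], 72]
    - [[0.025, 0, 0], [0, 0, 0], 72]

```text
time_s: 19.88
eef_pos: [0.5431, 0.101, 0.0323]
eef_rot: [0.0, 0.575, 0.818, -0.0]
wrist_force: [2.1, -4.8, 3.7]
opening: 0.721
```

Emit:
move_arm:
  motion:
    - [[0.01, 0, 0], [0, 0, 0], 72]
    - [[0.02, 0, 0], [0, 0, 0], 72]

```text
time_s: 20.12
eef_pos: [0.5427, 0.1021, 0.0323]
eef_rot: [0.0, 0.575, 0.818, -0.0]
wrist_force: [2.2, -4.9, 4.0]
opening: 0.723
```

Emit:
move_arm:
  motion:
    - [[0.01, 0, 0], [0, 0, 0], 72]
    - [[0.02, 0, 0], [0, 0, 0], 72]

```text
time_s: 20.38
eef_pos: [0.5423, 0.1032, 0.0323]
eef_rot: [0.0, 0.575, 0.818, -0.0]
wrist_force: [1.6, -5.3, 3.3]
opening: 0.721
```

Emit:
move_arm:
  motion:
    - [[0.01, 0, 0], [0, 0, 0], 72]
    - [[0.02, 0, 0], [0, 0, 0], 72]

```text
time_s: 20.62
eef_pos: [0.5424, 0.1036, 0.0324]
eef_rot: [0.001, 0.574, 0.819, -0.001]
wrist_force: [4.5, -10.9, 2.2]
opening: 0.72
```

Emit:
move_arm:
  motion:
    - [[0.01, 0, 0], [0, 0, 0], 72]
    - [[0.02, 0, 0], [0, 0, 0], 72]

```text
time_s: 20.88
eef_pos: [0.5424, 0.1036, 0.0324]
eef_rot: [0.002, 0.574, 0.819, -0.001]
wrist_force: [4.2, -15.6, 0.7]
opening: 0.719
```

```bash
python3 -c "
from lane import *
rear('r9')"
```

```text
edge px [134. 375.] [253.26725549 252.88168225] width 0.0974
rear in tool [[0.0123, -0.0518], [0.0124, 0.0457]]
tool yaw 0.05 tcp lane [ 0.0794 -0.0033] z 0.0324 F [  4.2 -15.6   0.7] t 20.875
carton yaw 0.12 centre [ 0.1468 -0.0002]
```

The TCP stopped moving and the force rose to 16 N, so the carton is against the stop. Backing off straight, then up and away.

Emit:
move_arm:
  motion:
    - [[-0.04, 0, 0], [0, 0, 0], 72]
    - [[-0.1, 0, 0], [0, 0, 0], 72]
    - [[-0.25, 0, 0], [0, 0, 0], 72]
    - [[-0.4, 0, 0], [0, 0, 0], 72]
    - [[-0.4, 0, -0.4], [0, 0, 0], 72]
    - [[-0.4, 0, -1.0], [0, 0, 0], 72]
    - [[-0.4, 0, -1.7], [0, 0, 0], 72]
    - [[-0.4, 0, -2.4], [0, 0, 0], 72]
    - [[-0.4, 0, -3.0], [0, 0, 0], 72]
    - [[-0.4, 0, -3.4], [0, 0, 0], 72]

```text
time_s: 22.18
eef_pos: [0.5502, 0.0829, 0.2384]
eef_rot: [0.001, 0.575, 0.818, 0.001]
wrist_force: [-0.1, -0.0, -0.3]
opening: 0.716
```

Emit:
move_arm:
  motion:
    - [[-0.3, 0, -0.4], [0, 0, 0], 72]
    - [[-0.5, 0, -0.6], [0, 0, 0], 72]
    - [[-0.5, 0, -0.6], [0, 0, 0], 72]
    - [[-0.5, 0, -0.6], [0, 0, 0], 72]

```text
time_s: 22.68
eef_pos: [0.5591, 0.0552, 0.2709]
eef_rot: [-0.001, 0.575, 0.818, -0.0]
wrist_force: [-0.5, 0.3, -0.0]
opening: 0.724
```

```bash
python3 - <<'E'
from lane import *
c=cal("wrist"); a=viewer.camera("wrist"); cv2.imwrite("pics/w4.png",a); pickle.dump(c,open("w4.pkl","wb"))
o=monitor.get_obs();print(toL(o["eef_pos"]),o["eef_pos"],o["wrist_force"],o["time_s"])
E
```

```text
[ 0.02840588 -0.0026035 ] [0.55900145 0.05536348 0.27081635] [-0.28006408  0.04574769  0.02704462] 22.725
```

View pics/w4.png

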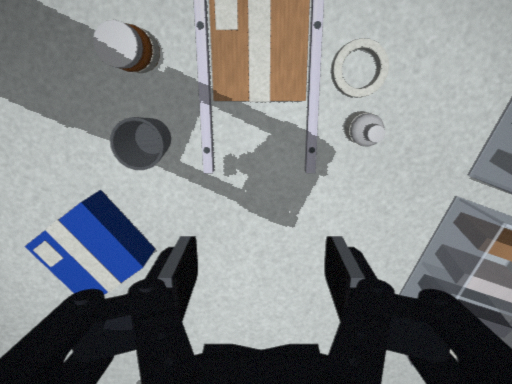

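The carton stands straight between the rails: rear top edge (212,101)–(308,101), rail mouths at rows 172–173, bystanders in place. One numeric check.

```bash
python3 - <<'E'
from lane import *
c4=pickle.load(open("w4.pkl","rb")); g4=lambda p,z:toL(ground("wrist",p,z,c4)[0]).round(4)
print("rear edge",g4((212,101.5),.05),g4((308,101.5),.05)); print("mouth L/R",g4((208,173),.015),g4((311,172.5),.015))
a=cv2.imread("pics/top.png"); b=viewer.camera("top"); d=cv2.absdiff(a,b).max(2)
for k,p in dict(amber=(207,255),cup=(240,241),pill=(205,160),tape=(187,173),bowl=(386,197),sbox=(115,237)).items():
    print(k,d[p[1]-12:p[1]+12,p[0]-12:p[0]+12].mean().round(1))
E
```

```text
rear edge [0.0897 0.0505] [ 0.0896 -0.0524]
mouth L/R [0.0011 0.0648] [ 0.0017 -0.0649]
amber 81.4
cup 39.6
pill 76.9
tape 34.4
bowl 12.3
sbox 13.0
```

```bash
python3 -c "
from h import *
print(workorder.hand_in())"
```

```text
the job is handed in; nothing more can be done
None
```

The carton is in the lane against the end stop, the hand is clear, and the job is handed in at about 23 s of the 67 s. I pushed it with both open fingers flat on its rear face. A slow arc took out its 10° crookedness and 8 mm offset before the mouth, then I pushed straight in.

- **Against the stop:** the tool stopped moving and the force rose to about 16 N.
- **Position:** from the final wrist picture, the carton's middle is at lane x ≈ 0.145 m and y ≈ -1 mm. An earlier reading, taken while pressing, gave 0.1468 m, so they differ by about 2 mm, which is within the calibration error.
- **Straightness:** the carton's yaw is about 0.1°.
- **Rails:** the last close view, with the carton about 75 mm in, showed even margins on both sides. I saw no sideways jump in force.
- **Bystanders:** the jar, cup, bottle, tape roll and blue box looked undisturbed in the final wrist view. The bowl and small box were not in that view.
- **Inconclusive check:** I compared the top camera's before and after pictures to confirm nothing had moved. The differences were large (12 to 81 grey levels), probably because the arm and its shadow cover the area, so that check settled nothing.

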